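# Turn the row of practice jaw models round for the examiner

## Task

The examiner sits across the bench, so move the four practice models from the dark grey cradles of the old rack into the plywood rack in reverse order: the leftmost model goes into the rightmost stall, and so on, until the rightmost stands in the leftmost stall (left and right as the robot sees them). Stand each one upright and square in the middle of its stall, flat on the floor, teeth up; set it down rather than drop it, and let go of all of them.

Things in the scene. Friction and masses are not known exactly. Their poses are not given: they have to be found in the camera images.
- model_upper: Upper-jaw model: stone-coloured base 50 (x) x 54 (y) x 30 mm high, front corners stepped in (front face 34 mm wide); on it a pink horseshoe arch with 14 ivory teeth, its middle filled with pink palate; 46 mm high in all. Loose, about 140 g. Origin: centre of the underside, z up, -x its front. Grasp from above across the flat front and back faces of its base, clear of the stall walls.
- model_lower: Lower-jaw model: rectangular stone-coloured base 50 (x) x 54 (y) x 30 mm high; on it a pink horseshoe arch with 14 ivory teeth, its middle open so that the stone shows; 46 mm high in all. Loose, about 140 g. Origin: centre of the underside, z up, -x its front. Grasp from above across the flat front and back faces of its base, clear of the stall walls.
- model_half: Half-jaw model: narrower stone-coloured base 54 (x) x 40 (y) x 30 mm high; on it one nearly straight row of 5 ivory teeth on a pink ridge along x; 49 mm high in all. Loose, about 140 g. Origin: centre of the underside, z up, -x its front. Grasp from above across the flat front and back faces of its base, clear of the stall walls.
- model_molar: Demonstration tooth: square stone-coloured plinth 44 x 44 x 30 mm high; on it one enlarged ivory molar, 34 mm across, with four cusps; 58 mm high in all. Loose, about 140 g. Origin: centre of the underside, z up, -x its front. Grasp from above across the flat front and back faces of its base, clear of the stall walls.
- cradle_upper: Fixed dark grey cradle on the old rack in which model_upper starts; it stays and shows where that model came from. All four look alike: 80 (x) x 74 (y) mm, floor 10 mm thick, 2 mm walls along +y and -y sides reaching 12 mm above the floor, open front and back. Origin: centre of underside; axes parallel to queue_rail's.
- cradle_lower: Fixed dark grey cradle on the old rack in which model_lower starts; it stays and shows where that model came from. All four look alike: 80 (x) x 74 (y) mm, floor 10 mm thick, 2 mm walls along +y and -y sides reaching 12 mm above the floor, open front and back. Origin: centre of underside; axes parallel to queue_rail's.
- cradle_half: Fixed dark grey cradle on the old rack in which model_half starts; it stays and shows where that model came from. All four look alike: 80 (x) x 74 (y) mm, floor 10 mm thick, 2 mm walls along +y and -y sides reaching 12 mm above the floor, open front and back. Origin: centre of underside; axes parallel to queue_rail's.
- cradle_molar: Fixed dark grey cradle on the old rack in which model_molar starts; it stays and shows where that model came from. All four look alike: 80 (x) x 74 (y) mm, floor 10 mm thick, 2 mm walls along +y and -y sides reaching 12 mm above the floor, open front and back. Origin: centre of underside; axes parallel to queue_rail's.
- queue_rail: Old rack: fixed aluminium rail 50 x 310 x 10 mm, black end stops, with the four cradles in a row along its y at +114, +38, -38, -114 mm (cradle floors 20 mm above its origin). Origin: centre of underside, on the bench. x points away from the robot (yaw within 0.35 rad), +y is its left end seen from the robot. It may stand left or right of the new rack.
- exam_rack: New rack: fixed plywood, 80 (x) x 310 (y) mm, floor 12 mm thick; five 6 mm dividers rising 16 mm above the floor make four empty stalls 70 mm wide, open front and back, centres at y = +114, +38, -38, -114 mm. Origin: centre of underside, on the bench. x points away from the robot (yaw within 0.35 rad), +y is its left end seen from the robot.
Not all that is in view belongs to the job. What is shaped like the model_upper but blue or orange is not meant.

How it is judged:
At the end, for the whole second after the job is handed in: Each model stands in the plywood stall that mirrors its cradle (first from the left in the fourth, second in the third, and so on), within 15 mm of the stall centre either way, on the floor (4 mm), upright within 0.1 rad, square within 0.3 rad (either way round), released and at rest (((y of cradle_upper in the frame of queue_rail between 0.094 and 0.134 m and y of model_upper in the frame of exam_rack between -0.129 and -0.099 m) or (y of cradle_upper in the frame of queue_rail between 0.018 and 0.058 m and y of model_upper in the frame of exam_rack between -0.053 and -0.023 m) or (y of cradle_upper in the frame of queue_rail between -0.058 and -0.018 m and y of model_upper in the frame of exam_rack between 0.023 and 0.053 m) or (y of cradle_upper in the frame of queue_rail between -0.134 and -0.094 m and y of model_upper in the frame of exam_rack between 0.099 and 0.129 m)) and x of model_upper in the frame of exam_rack between -0.015 and 0.015 m and z of model_upper in the frame of exam_rack between 0.008 and 0.016 m and angle between each of model_upper, model_lower, model_half, model_molar's own z axis and vertical below 0.1 rad and angle between the x axis of each of model_upper, model_lower, model_half, model_molar and the x axis of exam_rack, either way round below 0.3 rad and linear speed of each of model_upper, model_lower, model_half, model_molar below 0.02 m/s and angular speed of each of model_upper, model_lower, model_half, model_molar below 0.2 rad/s and ((y of cradle_lower in the frame of queue_rail between 0.094 and 0.134 m and y of model_lower in the frame of exam_rack between -0.129 and -0.099 m) or (y of cradle_lower in the frame of queue_rail between 0.018 and 0.058 m and y of model_lower in the frame of exam_rack between -0.053 and -0.023 m) or (y of cradle_lower in the frame of queue_rail between -0.058 and -0.018 m and y of model_lower in the frame of exam_rack between 0.023 and 0.053 m) or (y of cradle_lower in the frame of queue_rail between -0.134 and -0.094 m and y of model_lower in the frame of exam_rack between 0.099 and 0.129 m)) and x of model_lower in the frame of exam_rack between -0.015 and 0.015 m and z of model_lower in the frame of exam_rack between 0.008 and 0.016 m and ((y of cradle_half in the frame of queue_rail between 0.094 and 0.134 m and y of model_half in the frame of exam_rack between -0.129 and -0.099 m) or (y of cradle_half in the frame of queue_rail between 0.018 and 0.058 m and y of model_half in the frame of exam_rack between -0.053 and -0.023 m) or (y of cradle_half in the frame of queue_rail between -0.058 and -0.018 m and y of model_half in the frame of exam_rack between 0.023 and 0.053 m) or (y of cradle_half in the frame of queue_rail between -0.134 and -0.094 m and y of model_half in the frame of exam_rack between 0.099 and 0.129 m)) and x of model_half in the frame of exam_rack between -0.015 and 0.015 m and z of model_half in the frame of exam_rack between 0.008 and 0.016 m and ((y of cradle_molar in the frame of queue_rail between 0.094 and 0.134 m and y of model_molar in the frame of exam_rack between -0.129 and -0.099 m) or (y of cradle_molar in the frame of queue_rail between 0.018 and 0.058 m and y of model_molar in the frame of exam_rack between -0.053 and -0.023 m) or (y of cradle_molar in the frame of queue_rail between -0.058 and -0.018 m and y of model_molar in the frame of exam_rack between 0.023 and 0.053 m) or (y of cradle_molar in the frame of queue_rail between -0.134 and -0.094 m and y of model_molar in the frame of exam_rack between 0.099 and 0.129 m)) and x of model_molar in the frame of exam_rack between -0.015 and 0.015 m and z of model_molar in the frame of exam_rack between 0.008 and 0.016 m); the robot touches nothing.
It fails at once if a model is dropped: it falls freely, touching nothing, faster than 0.5 m/s (a fall of about 13 mm) ((contact force between model_upper and anything else below 0.01 N and linear speed of model_upper above 0.5 m/s) or (contact force between model_lower and anything else below 0.01 N and linear speed of model_lower above 0.5 m/s) or (contact force between model_half and anything else below 0.01 N and linear speed of model_half above 0.5 m/s) or (contact force between model_molar and anything else below 0.01 N and linear speed of model_molar above 0.5 m/s)).
It also fails if it takes over 112 s, if anything falls off the work surface, if the arm or the gripper's body presses on something with over 40 N, if the wrist force passes 120 N, or if a joint passes its speed limit or range.

## Robot

A 6-joint arm with a two-finger parallel gripper is mounted at the origin on the work surface. World frame = base frame: x ahead of the robot, y to its left, z up, the work surface at z = 0. Lengths are in m, angles in rad, forces in N, time in s.
With the tool pointing down it reaches from about 0.375 to 0.75 m from the base axis. Payload 9 kg.
Tool frame: the origin (TCP) lies at the very end of the fingers, on their centre line; the grasp point (between the pads) lies 19 mm behind it (pinch_z is the distance from the TCP to the grasp point, in m); y points along the fingers, z is the direction in which the jaws open and shut, and the axes are right-handed (so a half turn about y gives the same grasp; the last joint's range is limited). The gripper opens to 85 mm and grips with 20 to 120 N. Pads are 22 mm wide; open, the fingers measure 114 mm over their backs; the gripper's body (76 mm by 85 mm) begins 54 mm behind the grasp point. The pads swing forward as they close: fully open they stand 13 mm farther back than shut.
Start: joints at [1.093, 0.104, 0.097, 1.564, 0, 1.353], TCP at [0.154, 0.58, 0.231] pointing down, gripper open.
Joint ranges: [-2.99, 2.99], [-0.84, 1.86], [-1.1, 1.16], [-1.84, 2.11], [-1.51, 1.56], [-3.14, 3.14]. Speed limits (rad/s): [2.22, 2.22, 2.57, 3.14, 3.14, 3.14].

## Interface

Orientations are given as a 3x3 rotation matrix whose columns are the frame's x, y, z axes.
In Python, from plant import * gives the robot as it stands.
- The arm moves only by the tool play_rows, never from a script. Its arguments are lists of equal length, an entry for each row: "delta_pos": the shift along the tool's x, y, z in mm, a list of three; "roll": the turn about the tool's y in degrees. A call has 1 to 5 rows; each row is the pose to reach, as a shift and turn from the pose commanded when the call began, along the tool's axes at that moment; what a row does not reach only later rows make up. A row lasts 1/12 s, in which the tool goes at most 41.7 mm and 7.16 degrees, less where a joint would pass 70% of its speed; a pose out of reach is approached as far as the arm can. A call with a gripper value outside its range is refused whole. "fingers" is the finger opening in mm, from 0 to 85.4, set as the call begins (left out, the last holds). The fingers move at their own pace and stop on an object; the grip force is fixed at half the most. Time passes only in rows, so rows that repeat a pose let the fingers close. It gives the time, the measured TCP pose, the force and the opening at its end, in the units of the state.
- get_state(): the state, without advancing time (a new reading comes with each control period).
- camera(name): name is "scene" or "top"; returns the picture (420x560x3 uint8, red, green, blue); there is no depth.
- camera_model(name): a dict with "fx", "fy", "cx", "cy" (pixels), "rvec" (rotation vector, rad) and "tvec" (3), from world to camera coordinates, as OpenCV has them. Camera axes: x right, y down, z forward; pixel columns grow to the right and rows downward; lengths in m; the calibration is good to about 2 mm. A picture is of the moment at which its call begins. camera_model takes no time and is no camera call.
- finish_job(): hands the job in, once; it reports no verdict.
The state is a dict: "clock": time; "joint_positions": joint angles; "qd": joint speeds; "joint_efforts": joint torques, N m; "eef_pos": TCP position; "tool_rot": TCP orientation; "ft_force": force on the tool from outside, world axes, zero at the start; "wrist_torque": the same for the moment, N m; "grip_width": opening from 0.0 (shut) to 1.0 (fully open).
Only numpy, scipy, OpenCV 4.12 (cv2) and the standard library are available. Lean on these libraries where they do the work, as an engineer would, in place of code of your own. Each camera call takes 0.05 s, during which the arm holds its last target. There are 200 camera calls.

## Working session

There is one attempt and no reset: what is moved stays moved. The work goes in short steps, Python scripts to look and compute and a tool call to move; the robot and the scene stay as the last step left them, time stands still between calls to the robot, and variables do not carry over. Pictures are saved under pics/ and viewed, about 12 in all and at most 16, crops included, and the job is handed in when it is done.

Besides the shell and the picture viewer there is one more tool, called after ">>>" as name(argument=value, ...) on one line, values as JSON. play_rows: Moves the arm, as the interface text tells. Its arguments: {"type":"object","properties":{"delta_pos":{"type":"array","items":{"type":"array","items":{"type":"number"}}},"roll":{"type":"array","items":{"type":"number"}},"fingers":{"type":"number"}},"required":["delta_pos","roll"]}

```bash
mkdir -p pics
cat > h.py <<'E'
from plant import *
import numpy as np, cv2
def save(name,fn):
    im=camera(name); cv2.imwrite('pics/'+fn,cv2.cvtColor(im,cv2.COLOR_RGB2BGR)); return im
def ray(name,uv,z):
    m=camera_model(name); R=cv2.Rodrigues(np.array(m['rvec'],float))[0]; t=np.array(m['tvec'],float).ravel()
    d=R.T@np.array([(uv[0]-m['cx'])/m['fx'],(uv[1]-m['cy'])/m['fy'],1]); c=-R.T@t
    return c+d*(z-c[2])/d[2]
def proj(name,p):
    m=camera_model(name); K=np.array([[m['fx'],0,m['cx']],[0,m['fy'],m['cy']],[0,0,1]],float)
    return cv2.projectPoints(np.array(p,float).reshape(-1,1,3),np.array(m['rvec'],float),np.array(m['tvec'],float),K,None)[0].reshape(-1,2)
E
python3 - <<'E'
from h import *
save('top','t0.png');save('scene','s0.png')
s=get_state();print(s['clock'],s['eef_pos'],np.round(s['tool_rot'],3),s['grip_width'],s['ft_force'])
for n in('top','scene'):
    m=camera_model(n);R=cv2.Rodrigues(np.array(m['rvec'],float))[0];print(n,-R.T@np.array(m['tvec']).ravel(),m['fx'])
E
```

```text
0.1 [0.15397173 0.57959982 0.23060133] [[ 0.966 -0.001  0.257]
 [-0.257 -0.001  0.966]
 [-0.    -1.    -0.001]] 1.0005842044264448 [ 0.14762164 -0.70136859 -0.23113724]
top [ 0.39536119 -0.00812073  1.22561416] 510.7831261493745
scene [ 0.91684573 -0.43997972  0.65410012] 422.26943496069435
```

View pics/t0.png

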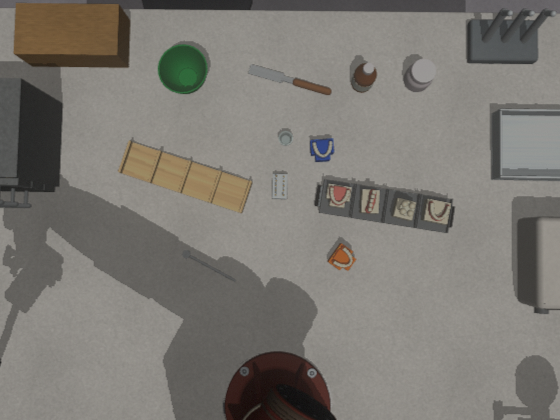

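View pics/s0.png

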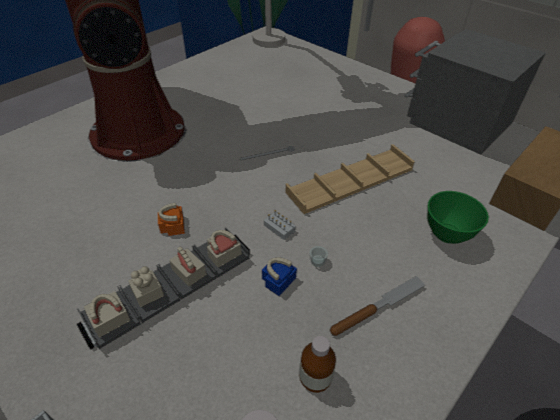

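The top view shows the plywood rack at about (185,177) and the old rack at (385,205). From left to right the models are upper (338,195), half (371,200), molar (404,208) and lower (437,212). The orange and blue decoys are at (342,257) and (321,149).

Run:
```python
from h import *
im=cv2.imread('pics/t0.png')
a=cv2.resize(im[165:245,305:465],None,fx=5,fy=5,interpolation=cv2.INTER_CUBIC)
cv2.imwrite('pics/c0.png',a)
hsv=cv2.cvtColor(im,cv2.COLOR_BGR2HSV)
print(hsv[176,170],hsv[190,270],hsv[205,325],hsv[230,420],hsv[212,345],hsv[225,439])
# plywood
m=((hsv[...,0]>8)&(hsv[...,0]<25)&(hsv[...,1]>70)).astype(np.uint8)*255
m[:125]=0;m[225:]=0;m[:,:105]=0;m[:,265:]=0
m=cv2.morphologyEx(m,cv2.MORPH_CLOSE,np.ones((5,5)))
c=max(cv2.findContours(m,0,2)[0],key=cv2.contourArea)
r=cv2.minAreaRect(c);b=cv2.boxPoints(r);print(r,b)
P=np.array([ray('top',p,.02)[:2] for p in b]);print(P.round(4),P.mean(0),[np.linalg.norm(P[i]-P[i-1]) for i in range(4)])
# dark rail
m=((hsv[...,2]<85)).astype(np.uint8)*255
m[:165]=0;m[245:]=0;m[:,:308]=0;m[:,462:]=0
m=cv2.morphologyEx(m,cv2.MORPH_CLOSE,np.ones((9,9)))
c=max(cv2.findContours(m,0,2)[0],key=cv2.contourArea)
r=cv2.minAreaRect(c);b=cv2.boxPoints(r);print(r,b)
P=np.array([ray('top',p,.02)[:2] for p in b]);print(P.round(4),P.mean(0),[np.linalg.norm(P[i]-P[i-1]) for i in range(4)])
```

```text
[ 18 101 154] [ 26  14 144] [15  6 88] [ 19  14 145] [30  3 87] [60  3 85]
((184.59999084472656, 176.1999969482422), (130.28582763671875, 32.88768768310547), 18.434947967529297) [[117.6     171.20001]
 [127.99999 140.     ]
 [251.59998 181.19998]
 [241.19998 212.4    ]]
[[0.5399 0.3896]
 [0.6154 0.3672]
 [0.5217 0.0687]
 [0.4471 0.0916]] [0.53101512 0.22926944] [np.float64(0.3120077858639083), np.float64(0.07875789440524819), np.float64(0.3128738856373897), np.float64(0.07801557945951931)]
((384.1689453125, 205.26353454589844), (138.9106903076172, 33.947853088378906), 8.972625732421875) [[312.9162  211.19733]
 [318.21082 177.66489]
 [455.4217  199.32974]
 [450.12708 232.86218]]
[[ 0.4533 -0.0777]
 [ 0.533  -0.0889]
 [ 0.4876 -0.4114]
 [ 0.4087 -0.3992]] [ 0.47064958 -0.24431647] [np.float64(0.32457840867171767), np.float64(0.08047405668470516), np.float64(0.3256024666491418), np.float64(0.07985255290732)]
```

View pics/c0.png

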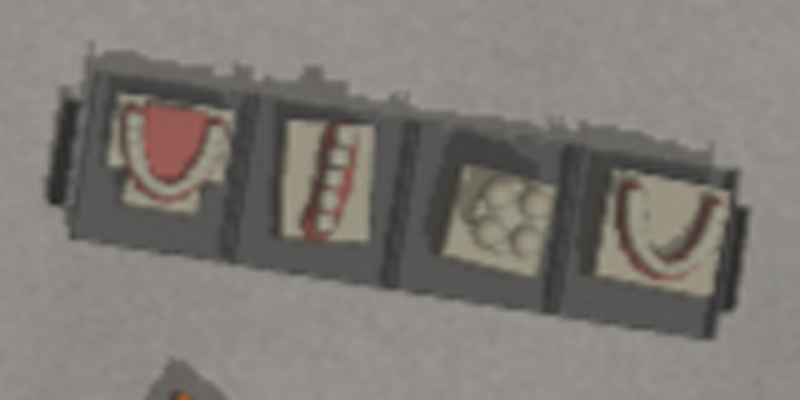

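Run:
```python
from h import *
im=cv2.imread('pics/t0.png');hsv=cv2.cvtColor(im,cv2.COLOR_BGR2HSV)
# rail frame from front floor edge & end points seen in the crop (z=.02)
f=lambda u,v:ray('top',(305+(u-2)/5,165+(v-2)/5),.02)[:2]
a,b=f(70,238),f(712,338); c,d=f(95,72),f(735,172)
print(a,b,c,d)
yd=(a-b)/np.linalg.norm(a-b); xd=np.array([yd[1],-yd[0]]); yaw=np.arctan2(xd[1],xd[0])
ctr=(a+b)/2+xd*.04
print('rail yaw',yaw,'ctr',ctr,np.linalg.norm(a-b))
sz={'upper':(.050,.054),'half':(.054,.040),'molar':(.044,.044),'lower':(.050,.054)}
for n,y in zip(sz,(.114,.038,-.038,-.114)):
    o=ctr+yd*y
    q=np.array([list(o+xd*sx*.038+yd*sy*.036)+[.045] for sx,sy in((1,1),(1,-1),(-1,-1),(-1,1))])
    # shrink selection at dark surroundings
    m=np.zeros(im.shape[:2],np.uint8);cv2.fillConvexPoly(m,proj('top',q).astype(np.int32),255)
    mm=((im.max(2)>112)&(m>0)).astype(np.uint8)*255
    c=max(cv2.findContours(cv2.morphologyEx(mm,cv2.MORPH_CLOSE,np.ones((3,3))),0,2)[0],key=cv2.contourArea)
    W=np.array([ray('top',p,.05)[:2] for p in c.reshape(-1,2)])-o
    L=np.c_[W@xd,W@yd].astype(np.float32)*1000
    r=cv2.minAreaRect(L)
    print(n,'cradle',o.round(4),'local x',L[:,0].min(),L[:,0].max(),'y',L[:,1].min(),L[:,1].max(),r)
```

```text
[ 0.45116201 -0.09114399] [ 0.41012525 -0.39195626] [ 0.53001409 -0.10171825] [ 0.4882551  -0.40246419]
rail yaw -0.13558287751754897 ctr [ 0.47027654 -0.24695684] 0.3035984792170885
upper cradle [ 0.4857 -0.134 ] local x -21.53357 28.140383 y -26.198479 27.244593 ((3.276395797729492, 0.6407852172851562), (53.248687744140625, 49.38105773925781), 89.28831481933594)
half cradle [ 0.4754 -0.2093] local x -23.72345 30.264776 y -18.693916 23.515614 ((3.293729782104492, 2.1064586639404297), (52.94966506958008, 38.93522644042969), 8.319377899169922)
molar cradle [ 0.4651 -0.2846] local x -25.509247 15.564885 y -23.824963 20.882122 ((-3.6240882873535156, -1.5061206817626953), (42.436485290527344, 41.78125), 85.25025177001953)
lower cradle [ 0.4549 -0.3599] local x -22.60697 39.20623 y -34.26209 27.732576 ((8.974658966064453, -3.375978469848633), (59.20746612548828, 62.6357421875), 86.85603332519531)
```

```bash
cat >> h.py <<'E'
RY,RC=-.1356,np.array([.4703,-.2470]); KY,KC=-.304,np.array([.531,.2293])
def rot(a):return np.array([[np.cos(a),-np.sin(a)],[np.sin(a),np.cos(a)]])
loc={'upper':(.0033,.1146,0),'half':(.0033,.0401,.12),'molar':(-.0036,-.0395,-.06),'lower':None}
def model(n):
    if n=='lower':
        p=ray('top',(305+(664-2)/5,165+(232-2)/5),.05)[:2];return p,RY
    x,y,a=loc[n];return RC+rot(RY)@np.array([x,y]),RY+a
def stall(i):return KC+rot(KY)@np.array([0,(.114,.038,-.038,-.114)[i]]),KY
def go(p,z,yaw,s=None):
    s=s or get_state();T=np.array(s['tool_rot']);d=np.array([p[0],p[1],z])-np.array(s['eef_pos'])
    a=np.arctan2(T[1,2],T[0,2]);r=(np.degrees(a-yaw)+90)%180-90
    return np.round(T.T@d*1000,1),round(r,1)
E
python3 - <<'E'
from h import *
print(np.arctan(1), {n:(model(n)[0].round(4),round(model(n)[1],3)) for n in loc},[stall(i)[0].round(4) for i in range(4)])
print(go(model('lower')[0],.16,RY)); p,_=model('lower')
s=get_state();s=dict(s);a=RY;s['tool_rot']=np.array([[-np.sin(a)*-1,0,np.cos(a)],[-np.cos(a),0,np.sin(a)],[0,-1,0]])
E
```

```text
0.7853981633974483 {'upper': (array([ 0.4891, -0.1339]), -0.136), 'half': (array([ 0.479 , -0.2077]), -0.016), 'molar': (array([ 0.4614, -0.2857]), -0.196), 'lower': (array([ 0.4578, -0.3605]), -0.136)} [array([0.5651, 0.3381]), array([0.5424, 0.2656]), array([0.5196, 0.193 ]), array([0.4969, 0.1205])]
(array([ 535.1,   71.4, -830.4]), np.float64(82.9))
```

Run:
```python
from h import *
print(go((.47,.12),.17,RY))
```

```text
(array([ 423.5,   60.9, -362.9]), np.float64(82.9))
```

>>> play_rows(delta_pos=[[28,4,-24],[56,8,-48],[85,12,-73],[113,16,-97],[141,20,-121]], roll=[0,0,0,0,0], fingers=75)

```text
clock: 0.52
eef_pos: [0.2597, 0.4252, 0.2107]
tool_rot: [[0.967, -0.0, 0.256], [-0.256, -0.0, 0.967], [-0.0, -1.0, -0.0]]
ft_force: [0.9, 0.3, 0.4]
grip_width: 0.879
```

>>> play_rows(delta_pos=[[28,4,-24],[56,8,-48],[85,12,-73],[113,16,-97],[141,20,-121]], roll=[0,0,0,0,0])

```text
clock: 0.93
eef_pos: [0.365, 0.2719, 0.1909]
tool_rot: [[0.966, -0.0, 0.257], [-0.257, 0.0, 0.966], [-0.0, -1.0, 0.0]]
ft_force: [0.2, -0.5, 0.7]
grip_width: 0.878
```

>>> play_rows(delta_pos=[[28,4,-24],[56,8,-48],[85,12,-73],[113,16,-97],[141,20,-121]], roll=[0,0,0,0,0])

```text
clock: 1.35
eef_pos: [0.4703, 0.1186, 0.1709]
tool_rot: [[0.966, -0.0, 0.257], [-0.257, 0.0, 0.966], [-0.0, -1.0, 0.0]]
ft_force: [0.4, -0.2, 0.3]
grip_width: 0.876
```

>>> play_rows(delta_pos=[[0,0,0],[0,0,0],[0,0,0],[0,0,0],[0,0,0]], roll=[7,14,21,28,35])

```text
clock: 1.77
eef_pos: [0.4695, 0.1203, 0.1709]
tool_rot: [[0.639, -0.001, 0.769], [-0.769, 0.0, 0.639], [-0.001, -1.0, -0.0]]
ft_force: [0.0, -1.3, 0.1]
grip_width: 0.877
```

>>> play_rows(delta_pos=[[0,0,0],[0,0,0],[0,0,0],[0,0,0],[0,0,0]], roll=[7,14,21,28,35])

```text
clock: 2.18
eef_pos: [0.4695, 0.1204, 0.1709]
tool_rot: [[0.083, -0.001, 0.997], [-0.997, 0.0, 0.083], [-0.0, -1.0, -0.001]]
ft_force: [-0.1, 0.8, 0.1]
grip_width: 0.875
```

>>> play_rows(delta_pos=[[0,0,0],[0,0,0],[0,0,0],[0,0,0]], roll=[7,12.9,12.9,12.9])

```text
clock: 2.52
eef_pos: [0.4695, 0.1204, 0.1711]
tool_rot: [[-0.132, -0.0, 0.991], [-0.991, 0.0, -0.132], [-0.0, -1.0, -0.0]]
ft_force: [-1.0, -0.0, 0.1]
grip_width: 0.874
```

Run:
```python
from h import *
s=get_state();print(s['clock'],s['eef_pos'],s['grip_width'])
p,y=model('upper');print(go(p,.022,y))
```

```text
2.5167 [0.46953137 0.12042812 0.17106047] 0.8738706473067892
(array([249.5, 149. ,  53. ]), np.float64(0.2))
```

>>> play_rows(delta_pos=[[36,0,8],[71,0,15],[107,0,23],[142,0,30],[178,0,38]], roll=[0,0,0,0,0])

```text
clock: 2.93
eef_pos: [0.483, -0.0626, 0.1713]
tool_rot: [[-0.131, 0.0, 0.991], [-0.991, 0.0, -0.131], [-0.0, -1.0, 0.0]]
ft_force: [1.6, -0.0, 1.3]
grip_width: 0.878
```

>>> play_rows(delta_pos=[[36,0,8],[71.5,0,15],[71.5,15,15],[71.5,40,15],[71.5,70,15]], roll=[0,0,0,0,0])

```text
clock: 3.35
eef_pos: [0.4893, -0.1354, 0.1018]
tool_rot: [[-0.133, 0.003, 0.991], [-0.991, -0.001, -0.133], [0.001, -1.0, 0.003]]
ft_force: [0.8, -1.7, -1.0]
grip_width: 0.879
```

>>> play_rows(delta_pos=[[0,25,0],[0,45,0],[0,60,0],[0,72,0],[0,79,0]], roll=[0,0,0,0,0])

```text
clock: 3.77
eef_pos: [0.4877, -0.1335, 0.0207]
tool_rot: [[-0.133, -0.001, 0.991], [-0.991, 0.001, -0.133], [-0.001, -1.0, -0.002]]
ft_force: [-0.5, -0.2, -0.4]
grip_width: 0.88
```

Run:
```python
from h import *
s=get_state();print(s['clock'],s['eef_pos'],s['grip_width'],s['ft_force'])
p,y=model('upper');print(go(p,.022,y))
for n,f in(('scene','s1.png'),('top','t1.png')):
    save(n,f)
a=cv2.imread('pics/s1.png')[200:350,120:320];b=cv2.imread('pics/t1.png')[150:300,280:480]
cv2.imwrite('pics/c1.png',np.hstack([cv2.resize(a,(400,300)),cv2.resize(b,(400,300))]))
```

```text
3.7667 [ 0.48768137 -0.13353747  0.02071898] 0.8795269055947688 [-0.49380056 -0.20567347 -0.40998216]
(array([ 0.2, -1.3,  1.4]), np.float64(0.1))
```

View pics/c1.png

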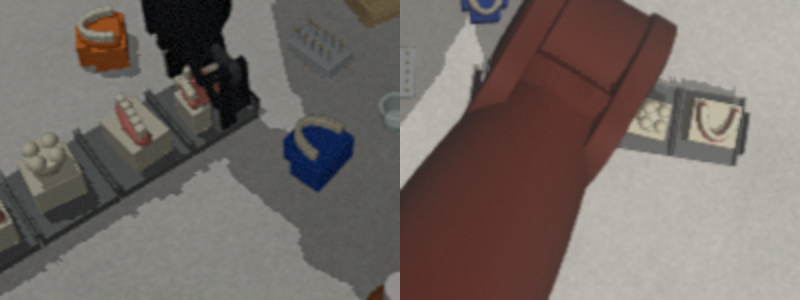

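The fingers straddle the upper model, at about (210,85) in the left crop, and nothing else is touched. I'm closing the gripper.

>>> play_rows(delta_pos=[[0,0,0],[0,0,0],[0,0,0],[0,0,0],[0,0,0]], roll=[0,0,0,0,0], fingers=38)

```text
clock: 4.28
eef_pos: [0.4895, -0.1345, 0.0238]
tool_rot: [[-0.135, 0.002, 0.991], [-0.991, -0.001, -0.135], [0.001, -1.0, 0.002]]
ft_force: [0.3, 0.0, 7.1]
grip_width: 0.577
```

>>> play_rows(delta_pos=[[0,0,0],[0,0,0],[0,0,0],[0,0,0],[0,0,0]], roll=[0,0,0,0,0])

```text
clock: 4.7
eef_pos: [0.4895, -0.1346, 0.0238]
tool_rot: [[-0.135, 0.002, 0.991], [-0.991, -0.001, -0.135], [0.001, -1.0, 0.002]]
ft_force: [-0.6, -0.1, 7.3]
grip_width: 0.573
```

>>> play_rows(delta_pos=[[0,-4,0],[0,-12,0],[0,-22,0],[0,-32,0],[0,-40,0]], roll=[0,0,0,0,0])

```text
clock: 5.12
eef_pos: [0.4888, -0.1342, 0.064]
tool_rot: [[-0.135, 0.001, 0.991], [-0.991, -0.0, -0.135], [0.0, -1.0, 0.001]]
ft_force: [0.8, -0.0, -0.9]
grip_width: 0.571
```

Run:
```python
from h import *
s=get_state();print(s['clock'],s['eef_pos'],s['grip_width'],s['ft_force'])
p,y=stall(3);print(go(p,.16,y))
for n,f in(('scene','s2.png'),('top','t2.png')):
    save(n,f)
a=cv2.imread('pics/s2.png')[200:350,120:320];b=cv2.imread('pics/t2.png')[150:300,280:480]
cv2.imwrite('pics/c2.png',np.hstack([cv2.resize(a,(400,300)),cv2.resize(b,(400,300))]))
```

```text
5.1167 [ 0.48878392 -0.13416787  0.06395383] 0.5714457261906679 [ 0.75044479 -0.02737547 -0.88594694]
(array([-253.4,  -96.2,  -26.4]), np.float64(9.6))
```

View pics/c2.png

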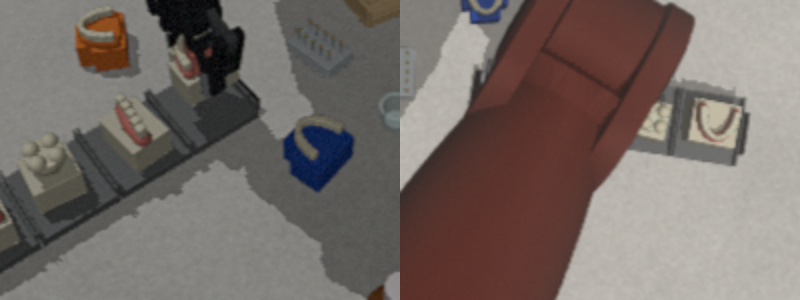

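>>> play_rows(delta_pos=[[0,-15,0],[0,-35,0],[0,-60,0],[0,-80,0],[0,-96,0]], roll=[0,0,0,0,0])

```text
clock: 5.63
eef_pos: [0.4887, -0.1341, 0.1599]
tool_rot: [[-0.135, 0.001, 0.991], [-0.991, -0.0, -0.135], [0.0, -1.0, 0.001]]
ft_force: [1.1, 0.2, -1.5]
grip_width: 0.573
```

>>> play_rows(delta_pos=[[-15,0,-2],[-40,0,-4],[-70,0,-7],[-100,0,-10],[-130,0,-13]], roll=[0,0,0,0,0])

```text
clock: 6.05
eef_pos: [0.4929, -0.0022, 0.1581]
tool_rot: [[-0.136, -0.0, 0.991], [-0.991, 0.0, -0.136], [-0.0, -1.0, -0.0]]
ft_force: [0.6, 1.0, -2.5]
grip_width: 0.573
```

>>> play_rows(delta_pos=[[-30,0,-3],[-60,0,-6],[-90,0,-9],[-112,0,-12],[-123.4,0,-13.4]], roll=[2,4,6,8,9.6])

```text
clock: 6.47
eef_pos: [0.4961, 0.1232, 0.1581]
tool_rot: [[-0.298, -0.0, 0.954], [-0.954, 0.001, -0.298], [-0.001, -1.0, -0.001]]
ft_force: [0.4, -0.8, -2.3]
grip_width: 0.572
```

>>> play_rows(delta_pos=[[0,20,0],[0,45,0],[0,70,0],[0,90,0],[0,100,0]], roll=[0,0,0,0,0])

```text
clock: 6.88
eef_pos: [0.4947, 0.1208, 0.0552]
tool_rot: [[-0.299, -0.004, 0.954], [-0.954, 0.0, -0.299], [0.001, -1.0, -0.004]]
ft_force: [-0.8, -0.2, -2.3]
grip_width: 0.575
```

Run:
```python
from h import *
s=get_state();print(s['clock'],s['eef_pos'],s['grip_width'],s['ft_force'])
p,y=stall(3);print(go(p,.017,y))
save('scene','s3.png');save('top','t3.png')
a=cv2.imread('pics/s3.png')[110:260,240:440];b=cv2.imread('pics/t3.png')[110:260,100:300]
cv2.imwrite('pics/c3.png',np.hstack([cv2.resize(a,(400,300)),cv2.resize(b,(400,300))]))
```

```text
6.8833 [0.49473156 0.12080365 0.05522742] 0.5752703525843774 [-0.79629547 -0.23784498 -2.30222378]
(array([-0.4, 38.2,  2.3]), np.float64(0.0))
```

View pics/c3.png

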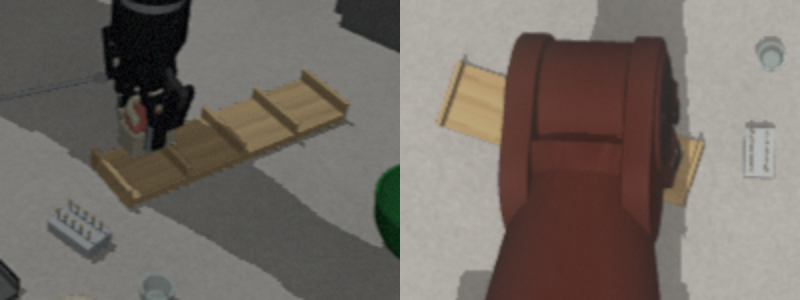

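The upper model hangs over the right-hand stall, at about (140,135) in the left crop.

>>> play_rows(delta_pos=[[0,8,2],[0,17,2],[0,25,2],[0,31,2],[0,35,2]], roll=[0,0,0,0,0])

```text
clock: 7.4
eef_pos: [0.4982, 0.1201, 0.0225]
tool_rot: [[-0.299, -0.001, 0.954], [-0.954, 0.0, -0.299], [0.0, -1.0, -0.001]]
ft_force: [-0.7, -0.6, -3.2]
grip_width: 0.578
```

>>> play_rows(delta_pos=[[0,0,0],[0,0,0],[0,1,0],[0,2,0],[0,2,0]], roll=[0,0,0,0,0])

```text
clock: 7.82
eef_pos: [0.4986, 0.1201, 0.0214]
tool_rot: [[-0.299, 0.0, 0.954], [-0.954, 0.0, -0.299], [-0.0, -1.0, 0.0]]
ft_force: [-0.4, 0.0, -1.7]
grip_width: 0.573
```

>>> play_rows(delta_pos=[[0,1,0],[0,2,0],[0,3,0],[0,4,0],[0,4,0]], roll=[0,0,0,0,0])

```text
clock: 8.23
eef_pos: [0.4983, 0.1201, 0.017]
tool_rot: [[-0.299, -0.0, 0.954], [-0.954, 0.0, -0.299], [-0.0, -1.0, -0.0]]
ft_force: [0.3, -0.4, -1.8]
grip_width: 0.576
```

>>> play_rows(delta_pos=[[0,0,0],[0,0.5,0],[0,1,0],[0,1.5,0],[0,1.5,0]], roll=[0,0,0,0,0])

```text
clock: 8.65
eef_pos: [0.4985, 0.1201, 0.0159]
tool_rot: [[-0.299, 0.0, 0.954], [-0.954, 0.0, -0.299], [-0.0, -1.0, 0.0]]
ft_force: [-0.7, 0.2, -1.5]
grip_width: 0.574
```

>>> play_rows(delta_pos=[[0,0.5,0],[0,1,0],[0,1,0],[0,1,0],[0,1,0]], roll=[0,0,0,0,0])

```text
clock: 9.07
eef_pos: [0.4986, 0.1201, 0.0158]
tool_rot: [[-0.299, 0.0, 0.954], [-0.954, -0.0, -0.299], [-0.0, -1.0, 0.0]]
ft_force: [-6.0, 0.0, 8.9]
grip_width: 0.573
```

>>> play_rows(delta_pos=[[0,0.5,0],[0,1,0],[0,1,0],[0,1,0],[0,1,0]], roll=[0,0,0,0,0])

```text
clock: 9.48
eef_pos: [0.4986, 0.1201, 0.0158]
tool_rot: [[-0.299, 0.0, 0.954], [-0.954, -0.0, -0.299], [0.0, -1.0, 0.0]]
ft_force: [-12.1, -0.3, 19.6]
grip_width: 0.57
```

>>> play_rows(delta_pos=[[0,-1.5,0],[0,-1.5,0],[0,-1.5,0],[0,-1.5,0],[0,-1.5,0]], roll=[0,0,0,0,0])

```text
clock: 9.9
eef_pos: [0.4989, 0.1201, 0.0158]
tool_rot: [[-0.299, 0.001, 0.954], [-0.954, 0.0, -0.299], [-0.0, -1.0, 0.001]]
ft_force: [-2.5, 0.4, 6.7]
grip_width: 0.57
```

>>> play_rows(delta_pos=[[0,0,0],[0,0,0],[0,0,0],[0,0,0],[0,0,0]], roll=[0,0,0,0,0], fingers=75)

```text
clock: 10.32
eef_pos: [0.4984, 0.1201, 0.0151]
tool_rot: [[-0.299, -0.0, 0.954], [-0.954, 0.0, -0.299], [-0.0, -1.0, -0.0]]
ft_force: [-0.4, -0.0, -0.3]
grip_width: 0.883
```

>>> play_rows(delta_pos=[[0,-5,0],[0,-15,0],[0,-40,0],[0,-75,0],[0,-110,0]], roll=[0,0,0,0,0])

```text
clock: 10.73
eef_pos: [0.4977, 0.1201, 0.1269]
tool_rot: [[-0.299, -0.001, 0.954], [-0.954, 0.0, -0.299], [0.0, -1.0, -0.001]]
ft_force: [1.2, 0.7, 1.1]
grip_width: 0.879
```

>>> play_rows(delta_pos=[[0,-20,0],[0,-30,0],[0,-35,0],[0,-35,0],[0,-35,0]], roll=[0,0,0,0,0])

```text
clock: 11.15
eef_pos: [0.4979, 0.1201, 0.1591]
tool_rot: [[-0.299, -0.002, 0.954], [-0.954, 0.0, -0.299], [0.0, -1.0, -0.002]]
ft_force: [0.4, 0.1, 1.4]
grip_width: 0.877
```

Run:
```python
from h import *
s=get_state();print(s['clock'],s['eef_pos'],s['grip_width'],s['ft_force'])
p,y=model('half');print(go(p,.16,y),go(p,.16,-.14))
```

```text
11.15 [0.49791638 0.12007256 0.15905636] 0.877467691099183 [0.42740749 0.07480492 1.40011798]
(array([318.5,  -0.9,  79.9]), np.float64(-16.5)) (array([318.5,  -0.9,  79.9]), np.float64(-9.4))
```

>>> play_rows(delta_pos=[[36,0,9],[72,0,18],[108,0,27],[144,0,36],[180,0,45]], roll=[0,0,0,0,0])

```text
clock: 11.57
eef_pos: [0.4863, -0.0663, 0.1584]
tool_rot: [[-0.298, -0.002, 0.954], [-0.954, 0.001, -0.298], [-0.0, -1.0, -0.003]]
ft_force: [0.5, -0.2, -0.1]
grip_width: 0.878
```

>>> play_rows(delta_pos=[[36,0,9],[72,0,18],[108,0,27],[138.5,0,34.9],[138.5,0,34.9]], roll=[-4,-8,-12,-15.7,-15.7])

```text
clock: 11.98
eef_pos: [0.4781, -0.2122, 0.158]
tool_rot: [[-0.03, -0.002, 1.0], [-1.0, 0.0, -0.03], [-0.0, -1.0, -0.002]]
ft_force: [-0.2, -0.6, -0.2]
grip_width: 0.879
```

>>> play_rows(delta_pos=[[0,15,0],[0,40,0],[0,65,0],[0,85,0],[0,100,0]], roll=[0,0,0,0,0])

```text
clock: 12.4
eef_pos: [0.4777, -0.2061, 0.0562]
tool_rot: [[-0.03, -0.004, 1.0], [-1.0, 0.003, -0.03], [-0.003, -1.0, -0.004]]
ft_force: [-0.4, -0.1, 0.0]
grip_width: 0.88
```

>>> play_rows(delta_pos=[[0,10,0],[0,20,0],[0,28,0],[0,33,0],[0,33,0]], roll=[0,0,0,0,0])

```text
clock: 12.82
eef_pos: [0.4792, -0.2074, 0.0264]
tool_rot: [[-0.029, -0.001, 1.0], [-1.0, 0.001, -0.029], [-0.001, -1.0, -0.001]]
ft_force: [0.1, 0.6, -0.5]
grip_width: 0.877
```

Run:
```python
from h import *
s=get_state();print(s['clock'],s['eef_pos'],s['grip_width'],s['ft_force'])
p,y=model('half');print(go(p,.023,-.03))
for n,f in(('scene','s4.png'),('top','t4.png')):
    save(n,f)
a=cv2.imread('pics/s4.png')[200:350,70:270];b=cv2.imread('pics/s4.png')[110:260,240:440]
cv2.imwrite('pics/c4.png',np.hstack([cv2.resize(a,(400,300)),cv2.resize(b,(400,300))]))
```

```text
12.8167 [ 0.47917127 -0.20739856  0.0263535 ] 0.8770815480194691 [ 0.14004762  0.61220428 -0.49289137]
(array([ 0.3,  3.4, -0.2]), np.float64(0.0))
```

View pics/c4.png

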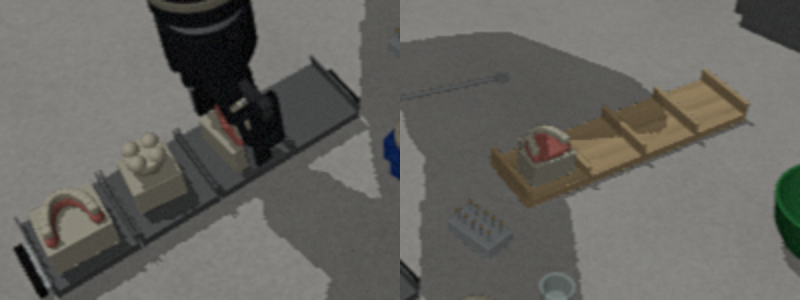

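The right crop shows the upper model standing in the right stall (548,155). The fingers now straddle the half model.

>>> play_rows(delta_pos=[[0,2,0],[0,2,0],[0,2,0],[0,2,0],[0,2,0]], roll=[0,0,0,0,0], fingers=40)

```text
clock: 13.33
eef_pos: [0.4801, -0.2082, 0.0261]
tool_rot: [[-0.029, 0.001, 1.0], [-1.0, -0.001, -0.029], [0.001, -1.0, 0.001]]
ft_force: [-0.5, 0.0, 5.7]
grip_width: 0.62
```

>>> play_rows(delta_pos=[[0,0,0],[0,0,0],[0,0,0],[0,0,0],[0,0,0]], roll=[0,0,0,0,0])

```text
clock: 13.75
eef_pos: [0.4801, -0.2082, 0.0261]
tool_rot: [[-0.029, 0.001, 1.0], [-1.0, -0.001, -0.029], [0.001, -1.0, 0.001]]
ft_force: [0.1, -0.3, 6.9]
grip_width: 0.622
```

>>> play_rows(delta_pos=[[0,-4,0],[0,-15,0],[0,-35,0],[0,-60,0],[0,-85,0]], roll=[0,0,0,0,0])

```text
clock: 14.17
eef_pos: [0.479, -0.2072, 0.1113]
tool_rot: [[-0.029, -0.001, 1.0], [-1.0, 0.001, -0.029], [-0.001, -1.0, -0.001]]
ft_force: [1.4, 0.1, -0.7]
grip_width: 0.625
```

>>> play_rows(delta_pos=[[0,-25,0],[0,-45,0],[0,-60,0],[0,-65,0],[0,-65,0]], roll=[0,0,0,0,0])

```text
clock: 14.58
eef_pos: [0.4801, -0.2081, 0.1769]
tool_rot: [[-0.029, 0.002, 1.0], [-1.0, -0.001, -0.029], [0.001, -1.0, 0.002]]
ft_force: [-0.0, -0.4, -1.6]
grip_width: 0.623
```

Run:
```python
from h import *
s=get_state();print(s['clock'],s['eef_pos'],s['grip_width'],s['ft_force'])
p,y=stall(2);print(go(p,.17,y))
```

```text
14.5833 [ 0.48013771 -0.20812072  0.17693382] 0.6228175925643933 [-0.03113833 -0.37199363 -1.59907223]
(array([-402.2,    6.5,   27.7]), np.float64(15.7))
```

>>> play_rows(delta_pos=[[-15,0,1],[-45,2,3],[-80,3,6],[-116,4,8],[-152.2,6.5,10.7]], roll=[0,0,0,0,0])

```text
clock: 15.0
eef_pos: [0.4939, -0.0544, 0.1675]
tool_rot: [[-0.03, -0.002, 1.0], [-1.0, 0.001, -0.03], [-0.001, -1.0, -0.002]]
ft_force: [0.9, -0.3, -1.8]
grip_width: 0.619
```

>>> play_rows(delta_pos=[[-36,0,2],[-72,0,5],[-106,0,7],[-138,0,9],[-168,0,11]], roll=[0,0,0,0,0])

```text
clock: 15.42
eef_pos: [0.5097, 0.1137, 0.1673]
tool_rot: [[-0.029, -0.002, 1.0], [-1.0, 0.0, -0.029], [-0.0, -1.0, -0.002]]
ft_force: [0.4, -0.5, -2.1]
grip_width: 0.623
```

>>> play_rows(delta_pos=[[-28,0,2],[-54,0,4],[-72,0,5],[-82,0,6],[-82,0,6]], roll=[4,8,12,15.7,15.7])

```text
clock: 15.83
eef_pos: [0.5181, 0.1953, 0.1671]
tool_rot: [[-0.299, -0.002, 0.954], [-0.954, 0.0, -0.299], [0.0, -1.0, -0.002]]
ft_force: [-0.3, 0.1, -1.9]
grip_width: 0.62
```

>>> play_rows(delta_pos=[[0,15,0],[0,40,0],[0,65,0],[0,85,0],[0,100,0]], roll=[0,0,0,0,0])

```text
clock: 16.25
eef_pos: [0.5173, 0.1925, 0.0655]
tool_rot: [[-0.297, -0.004, 0.955], [-0.955, -0.001, -0.297], [0.002, -1.0, -0.003]]
ft_force: [-1.0, 0.6, -2.4]
grip_width: 0.626
```

>>> play_rows(delta_pos=[[0,10,0],[0,20,0],[0,28,0],[0,33,0],[0,36,0]], roll=[0,0,0,0,0])

```text
clock: 16.67
eef_pos: [0.5191, 0.1933, 0.0324]
tool_rot: [[-0.299, -0.0, 0.954], [-0.954, 0.0, -0.299], [-0.0, -1.0, -0.0]]
ft_force: [-0.4, -0.2, -1.3]
grip_width: 0.619
```

Run:
```python
from h import *
s=get_state();print(s['clock'],s['eef_pos'],s['grip_width'],s['ft_force'])
p,y=stall(2);print(go(p,.018,y))
save('scene','s5.png')
a=cv2.imread('pics/s5.png')[110:260,240:440]
cv2.imwrite('pics/c5.png',cv2.resize(a,(600,450)))
```

```text
16.6667 [0.51906709 0.1933357  0.03243041] 0.6188373413600988 [-0.44960401 -0.21171472 -1.28590517]
(array([ 0.1, 14.4,  0.6]), np.float64(0.0))
```

View pics/c5.png

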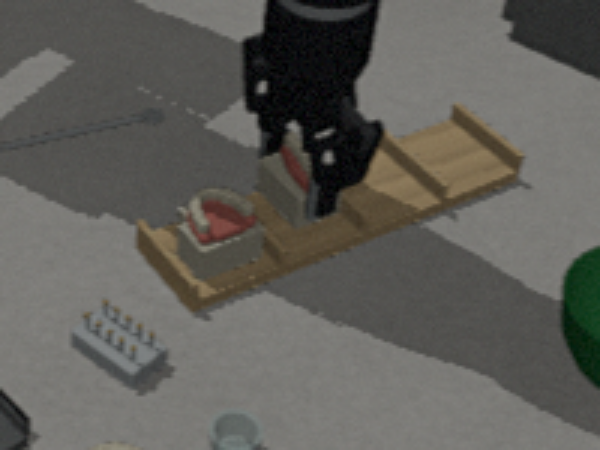

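The half model hangs in the second stall from the right, at about (290,185), clear of the dividers. I'm lowering it to contact.

>>> play_rows(delta_pos=[[0,3,0],[0,6,0],[0,9,0],[0,11,0],[0,12,0]], roll=[0,0,0,0,0])

```text
clock: 17.13
eef_pos: [0.519, 0.1935, 0.0205]
tool_rot: [[-0.299, -0.0, 0.954], [-0.954, 0.0, -0.299], [0.0, -1.0, -0.0]]
ft_force: [-1.0, -0.8, -2.1]
grip_width: 0.626
```

>>> play_rows(delta_pos=[[0,0.5,0],[0,1,0],[0,1.5,0],[0,1.5,0],[0,1.5,0]], roll=[0,0,0,0,0])

```text
clock: 17.55
eef_pos: [0.5191, 0.1935, 0.0194]
tool_rot: [[-0.299, 0.0, 0.954], [-0.954, 0.0, -0.299], [-0.0, -1.0, 0.0]]
ft_force: [-0.2, 0.8, -2.1]
grip_width: 0.622
```

>>> play_rows(delta_pos=[[0,0.5,0],[0,1,0],[0,1,0],[0,1,0],[0,1,0]], roll=[0,0,0,0,0])

```text
clock: 17.97
eef_pos: [0.5191, 0.1935, 0.0183]
tool_rot: [[-0.299, 0.0, 0.954], [-0.954, 0.0, -0.299], [-0.0, -1.0, 0.0]]
ft_force: [0.2, 0.1, -1.3]
grip_width: 0.621
```

>>> play_rows(delta_pos=[[0,0.5,0],[0,1,0],[0,1,0],[0,1,0],[0,1,0]], roll=[0,0,0,0,0])

```text
clock: 18.38
eef_pos: [0.5191, 0.1935, 0.0181]
tool_rot: [[-0.299, 0.0, 0.954], [-0.954, -0.0, -0.299], [-0.0, -1.0, 0.0]]
ft_force: [-3.2, -1.3, 6.8]
grip_width: 0.622
```

>>> play_rows(delta_pos=[[0,0,0],[0,0,0],[0,0,0],[0,0,0],[0,0,0]], roll=[0,0,0,0,0], fingers=75)

```text
clock: 18.8
eef_pos: [0.5191, 0.1935, 0.0172]
tool_rot: [[-0.299, 0.0, 0.954], [-0.954, 0.0, -0.299], [-0.0, -1.0, -0.0]]
ft_force: [-0.3, -0.0, -0.3]
grip_width: 0.879
```

>>> play_rows(delta_pos=[[0,-5,0],[0,-15,0],[0,-40,0],[0,-75,0],[0,-110,0]], roll=[0,0,0,0,0])

```text
clock: 19.22
eef_pos: [0.5183, 0.1934, 0.1289]
tool_rot: [[-0.299, -0.001, 0.954], [-0.954, -0.0, -0.299], [0.0, -1.0, -0.001]]
ft_force: [0.3, -1.1, 0.8]
grip_width: 0.877
```

>>> play_rows(delta_pos=[[0,-20,0],[0,-30,0],[0,-35,0],[0,-35,0],[0,-35,0]], roll=[0,0,0,0,0])

```text
clock: 19.63
eef_pos: [0.5185, 0.1934, 0.161]
tool_rot: [[-0.299, -0.002, 0.954], [-0.954, -0.0, -0.299], [0.001, -1.0, -0.002]]
ft_force: [0.8, 0.4, -0.2]
grip_width: 0.876
```

Run:
```python
from h import *
s=get_state();print(s['clock'],s['eef_pos'],s['grip_width'],s['ft_force'])
p,y=model('molar');print(go(p,.16,-.18),p)
```

```text
19.6333 [0.51852618 0.19339473 0.16102262] 0.8759051751821058 [ 0.79005758  0.41492725 -0.23191307]
(array([474.2,   1.2,  88.6]), np.float64(-7.1)) [ 0.46139325 -0.28565074]
```

>>> play_rows(delta_pos=[[38,0,7],[76,0,14],[114,0,21],[152,0,28],[190,0,35]], roll=[0,0,0,0,0])

```text
clock: 20.05
eef_pos: [0.4942, 0.0005, 0.1603]
tool_rot: [[-0.298, -0.003, 0.954], [-0.954, 0.001, -0.298], [0.0, -1.0, -0.003]]
ft_force: [0.6, 0.2, 0.2]
grip_width: 0.878
```

>>> play_rows(delta_pos=[[38,0,7],[76,0,14],[114,0,21],[152,0,28],[190,0,35]], roll=[0,0,0,0,0])

```text
clock: 20.47
eef_pos: [0.4709, -0.1913, 0.1603]
tool_rot: [[-0.299, -0.002, 0.954], [-0.954, 0.002, -0.299], [-0.001, -1.0, -0.003]]
ft_force: [1.4, 0.3, 1.0]
grip_width: 0.88
```

>>> play_rows(delta_pos=[[35,0,7],[65,0,13],[85,0,17],[94.2,0,18.6],[94.2,0,18.6]], roll=[-2,-4,-6,-7.1,-7.1])

```text
clock: 20.88
eef_pos: [0.4607, -0.2869, 0.16]
tool_rot: [[-0.18, -0.002, 0.984], [-0.984, 0.002, -0.18], [-0.002, -1.0, -0.003]]
ft_force: [0.5, 0.2, -0.3]
grip_width: 0.883
```

>>> play_rows(delta_pos=[[0,15,0],[0,40,0],[0,65,0],[0,85,0],[0,100,0]], roll=[0,0,0,0,0])

```text
clock: 21.3
eef_pos: [0.4608, -0.2831, 0.0588]
tool_rot: [[-0.179, -0.003, 0.984], [-0.984, 0.003, -0.179], [-0.003, -1.0, -0.003]]
ft_force: [0.2, 0.3, 0.3]
grip_width: 0.875
```

>>> play_rows(delta_pos=[[0,10,0],[0,20,0],[0,28,0],[0,33,0],[0,33,0]], roll=[0,0,0,0,0])

```text
clock: 21.72
eef_pos: [0.4616, -0.285, 0.0284]
tool_rot: [[-0.179, -0.001, 0.984], [-0.984, 0.001, -0.179], [-0.001, -1.0, -0.001]]
ft_force: [0.0, 0.2, 0.2]
grip_width: 0.881
```

Run:
```python
from h import *
s=get_state();print(s['clock'],s['eef_pos'],s['grip_width'],s['ft_force'])
p,y=model('molar');print(go(p,.023,-.18))
save('scene','s6.png')
a=cv2.imread('pics/s6.png')[220:370,50:250];b=cv2.imread('pics/s6.png')[110:260,240:440]
cv2.imwrite('pics/c6.png',np.hstack([cv2.resize(a,(400,300)),cv2.resize(b,(400,300))]))
```

```text
21.7167 [ 0.46163469 -0.28502253  0.02836211] 0.8807259063396199 [0.01914365 0.15125572 0.15304496]
(array([ 0.7,  5.4, -0.1]), np.float64(0.0))
```

View pics/c6.png

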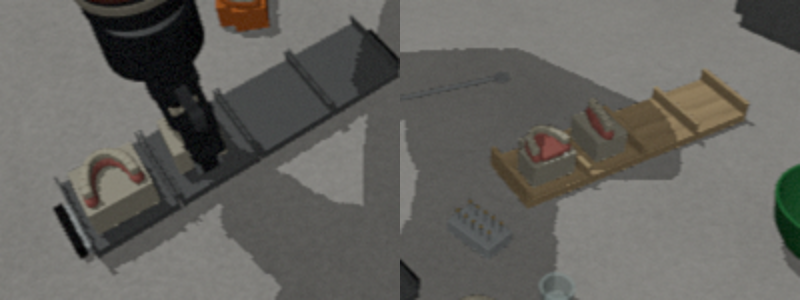

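The half model stands in its stall at (598,135) in the right crop. The fingers straddle the molar plinth (185,145).

>>> play_rows(delta_pos=[[0,2,0],[0,2,0],[0,2,0],[0,2,0],[0,2,0]], roll=[0,0,0,0,0], fingers=32)

```text
clock: 22.18
eef_pos: [0.4625, -0.2861, 0.0282]
tool_rot: [[-0.179, 0.001, 0.984], [-0.984, -0.001, -0.179], [0.001, -1.0, 0.001]]
ft_force: [0.3, 0.3, 6.6]
grip_width: 0.505
```

>>> play_rows(delta_pos=[[0,0,0],[0,0,0],[0,0,0],[0,0,0],[0,0,0]], roll=[0,0,0,0,0])

```text
clock: 22.6
eef_pos: [0.4624, -0.286, 0.0282]
tool_rot: [[-0.179, 0.001, 0.984], [-0.984, -0.001, -0.179], [0.001, -1.0, 0.001]]
ft_force: [-0.0, 0.7, 5.8]
grip_width: 0.502
```

>>> play_rows(delta_pos=[[0,-4,0],[0,-15,0],[0,-35,0],[0,-60,0],[0,-85,0]], roll=[0,0,0,0,0])

```text
clock: 23.02
eef_pos: [0.4615, -0.285, 0.1134]
tool_rot: [[-0.179, -0.001, 0.984], [-0.984, 0.001, -0.179], [-0.001, -1.0, -0.001]]
ft_force: [-0.3, -0.8, -1.1]
grip_width: 0.502
```

>>> play_rows(delta_pos=[[0,-25,0],[0,-45,0],[0,-60,0],[0,-65,0],[0,-65,0]], roll=[0,0,0,0,0])

```text
clock: 23.43
eef_pos: [0.4625, -0.2861, 0.179]
tool_rot: [[-0.179, 0.002, 0.984], [-0.984, -0.002, -0.179], [0.001, -1.0, 0.002]]
ft_force: [0.3, 0.5, -2.2]
grip_width: 0.504
```

Run:
```python
from h import *
s=get_state();print(s['clock'],s['eef_pos'],s['grip_width'],s['ft_force'])
p,y=stall(1);print(go(p,.17,y))
```

```text
23.4333 [ 0.46246123 -0.28605923  0.17902662] 0.5038938628145871 [ 0.30919784  0.46409859 -2.19419234]
(array([-557. ,    8.3,  -19.9]), np.float64(7.1))
```

>>> play_rows(delta_pos=[[-15,0,-1],[-45,0,-2],[-83,0,-3],[-121,0,-4],[-157,0,-5.9]], roll=[0,0,0,0,0])

```text
clock: 23.85
eef_pos: [0.4833, -0.1273, 0.1756]
tool_rot: [[-0.179, -0.002, 0.984], [-0.984, 0.002, -0.179], [-0.001, -1.0, -0.002]]
ft_force: [0.3, 0.4, -1.1]
grip_width: 0.507
```

>>> play_rows(delta_pos=[[-38,0,-1],[-76,0,-2],[-114,0,-4],[-152,0,-5],[-190,0,-7]], roll=[0,0,0,0,0])

```text
clock: 24.27
eef_pos: [0.51, 0.0608, 0.1758]
tool_rot: [[-0.178, -0.002, 0.984], [-0.984, 0.001, -0.178], [-0.0, -1.0, -0.002]]
ft_force: [1.0, -0.4, -0.0]
grip_width: 0.508
```

>>> play_rows(delta_pos=[[-38,1,-1],[-74,2,-2],[-106,3,-3],[-132,4,-4],[-152,5,-5]], roll=[0,0,0,0,0])

```text
clock: 24.68
eef_pos: [0.5319, 0.2115, 0.1705]
tool_rot: [[-0.177, -0.003, 0.984], [-0.984, 0.0, -0.177], [0.0, -1.0, -0.003]]
ft_force: [0.4, -0.4, -0.8]
grip_width: 0.5
```

>>> play_rows(delta_pos=[[-18,0,-1],[-36,0,-2],[-50,0,-2],[-58,0,-2],[-58,0,-2]], roll=[2,4,6,7.1,7.1])

```text
clock: 25.1
eef_pos: [0.5404, 0.2678, 0.1705]
tool_rot: [[-0.298, -0.003, 0.955], [-0.955, -0.0, -0.298], [0.001, -1.0, -0.003]]
ft_force: [-0.8, 0.6, -0.4]
grip_width: 0.506
```

>>> play_rows(delta_pos=[[0,15,0],[0,40,0],[0,65,0],[0,85,0],[0,100,0]], roll=[0,0,0,0,0])

```text
clock: 25.52
eef_pos: [0.5396, 0.2653, 0.069]
tool_rot: [[-0.298, -0.004, 0.954], [-0.954, -0.001, -0.298], [0.002, -1.0, -0.003]]
ft_force: [-1.2, -0.1, -1.7]
grip_width: 0.502
```

>>> play_rows(delta_pos=[[0,10,0],[0,20,0],[0,28,0],[0,33,0],[0,36,0]], roll=[0,0,0,0,0])

```text
clock: 25.93
eef_pos: [0.5418, 0.266, 0.036]
tool_rot: [[-0.299, -0.0, 0.954], [-0.954, 0.0, -0.299], [-0.0, -1.0, -0.0]]
ft_force: [-0.2, -0.1, -1.3]
grip_width: 0.502
```

Run:
```python
from h import *
s=get_state();print(s['clock'],s['eef_pos'],s['grip_width'],s['ft_force'])
p,y=stall(1);print(go(p,.0202,y))
save('scene','s7.png')
a=cv2.imread('pics/s7.png')[110:260,240:440]
cv2.imwrite('pics/c7.png',cv2.resize(a,(600,450)))
```

```text
25.9333 [0.54176139 0.26600987 0.03595309] 0.502294374349616 [-0.17003246 -0.0825621  -1.31033346]
(array([ 0.2, 15.8,  0.7]), np.float64(0.0))
```

View pics/c7.png

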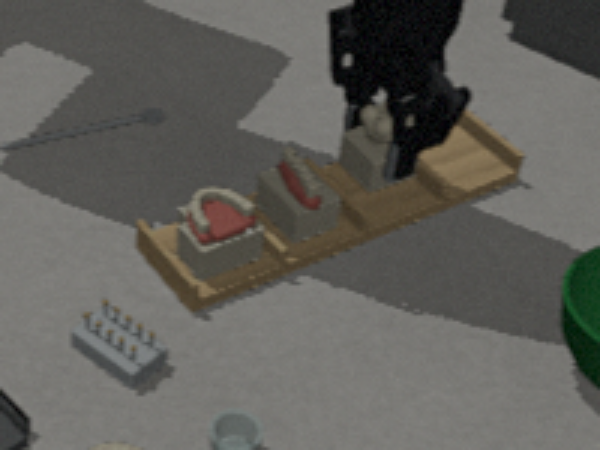

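The molar hangs in the third stall from the right, at about (375,155). I'm lowering it.

>>> play_rows(delta_pos=[[0,4,0],[0,8,0],[0,11,0],[0,13,0],[0,14,0]], roll=[0,0,0,0,0])

```text
clock: 26.4
eef_pos: [0.5417, 0.266, 0.022]
tool_rot: [[-0.299, -0.0, 0.954], [-0.954, -0.0, -0.299], [0.0, -1.0, -0.0]]
ft_force: [-1.0, -0.2, -0.1]
grip_width: 0.503
```

>>> play_rows(delta_pos=[[0,0.5,0],[0,1,0],[0,1.5,0],[0,1.5,0],[0,1.5,0]], roll=[0,0,0,0,0])

```text
clock: 26.82
eef_pos: [0.5419, 0.2661, 0.0209]
tool_rot: [[-0.299, 0.0, 0.954], [-0.954, 0.0, -0.299], [-0.0, -1.0, 0.0]]
ft_force: [0.4, 0.4, -0.8]
grip_width: 0.506
```

>>> play_rows(delta_pos=[[0,0.5,0],[0,1,0],[0,1,0],[0,1,0],[0,1,0]], roll=[0,0,0,0,0])

```text
clock: 27.23
eef_pos: [0.542, 0.2661, 0.0202]
tool_rot: [[-0.299, 0.0, 0.954], [-0.954, 0.0, -0.299], [-0.0, -1.0, 0.0]]
ft_force: [-2.0, -0.5, 5.5]
grip_width: 0.503
```

Contact came at the predicted height. I'll release and head for the lower model.

>>> play_rows(delta_pos=[[0,0,0],[0,0,0],[0,0,0],[0,0,0],[0,0,0]], roll=[0,0,0,0,0], fingers=75)

```text
clock: 27.65
eef_pos: [0.5418, 0.2661, 0.0197]
tool_rot: [[-0.299, -0.0, 0.954], [-0.954, 0.0, -0.299], [0.0, -1.0, -0.0]]
ft_force: [-0.2, 0.2, -0.9]
grip_width: 0.877
```

>>> play_rows(delta_pos=[[0,-5,0],[0,-15,0],[0,-40,0],[0,-75,0],[0,-110,0]], roll=[0,0,0,0,0])

```text
clock: 28.07
eef_pos: [0.5411, 0.2659, 0.1314]
tool_rot: [[-0.299, -0.001, 0.954], [-0.954, -0.0, -0.299], [0.0, -1.0, -0.001]]
ft_force: [-0.4, 0.0, 0.2]
grip_width: 0.877
```

>>> play_rows(delta_pos=[[0,-20,0],[0,-30,0],[0,-35,0],[0,-35,0],[0,-35,0]], roll=[0,0,0,0,0])

```text
clock: 28.48
eef_pos: [0.5413, 0.2659, 0.1634]
tool_rot: [[-0.299, -0.002, 0.954], [-0.954, -0.0, -0.299], [0.001, -1.0, -0.002]]
ft_force: [1.6, 0.6, -1.2]
grip_width: 0.877
```

Run:
```python
from h import *
s=get_state();print(s['clock'],s['eef_pos'],s['grip_width'],s['ft_force'])
p,y=model('lower');print(go(p,.16,-.15),p)
```

```text
28.4833 [0.54125293 0.26591489 0.16343041] 0.8772771185494256 [ 1.61953472  0.63819405 -1.16991479]
(array([622.7,   3.8, 107.5]), np.float64(-8.8)) [ 0.45779881 -0.36045181]
```

>>> play_rows(delta_pos=[[38,0,6.6],[76,0,13],[114,0,20],[152,0,26],[190,0,33]], roll=[0,0,0,0,0])

```text
clock: 28.9
eef_pos: [0.5149, 0.0736, 0.1626]
tool_rot: [[-0.298, -0.003, 0.954], [-0.954, 0.0, -0.298], [0.001, -1.0, -0.003]]
ft_force: [1.7, -0.9, 1.7]
grip_width: 0.879
```

>>> play_rows(delta_pos=[[38,0,6.6],[76,0,13],[114,0,20],[152,0,26],[190,0,33]], roll=[0,0,0,0,0])

```text
clock: 29.32
eef_pos: [0.4897, -0.1175, 0.1629]
tool_rot: [[-0.299, -0.002, 0.954], [-0.954, 0.001, -0.299], [-0.001, -1.0, -0.003]]
ft_force: [0.5, -0.5, 0.3]
grip_width: 0.881
```

>>> play_rows(delta_pos=[[38,0,6.6],[76,0,13],[112,0,20],[142,0,25],[162,0,28]], roll=[0,0,0,0,0])

```text
clock: 29.73
eef_pos: [0.468, -0.2815, 0.1625]
tool_rot: [[-0.301, -0.002, 0.954], [-0.954, 0.002, -0.301], [-0.001, -1.0, -0.003]]
ft_force: [0.1, 1.0, 0.6]
grip_width: 0.881
```

>>> play_rows(delta_pos=[[25,0,4],[50,0,8],[70,0,12],[80.7,0,13.5],[80.7,0,13.5]], roll=[-3,-6,-8,-8.8,-8.8])

```text
clock: 30.15
eef_pos: [0.457, -0.3616, 0.1623]
tool_rot: [[-0.151, -0.002, 0.989], [-0.989, 0.002, -0.151], [-0.002, -1.0, -0.002]]
ft_force: [-0.0, -0.8, -0.2]
grip_width: 0.878
```

>>> play_rows(delta_pos=[[0,15,0],[0,40,0],[0,65,0],[0,85,0],[0,100,0]], roll=[0,0,0,0,0])

```text
clock: 30.57
eef_pos: [0.4573, -0.3579, 0.0611]
tool_rot: [[-0.149, -0.003, 0.989], [-0.989, 0.004, -0.149], [-0.003, -1.0, -0.003]]
ft_force: [1.0, 0.7, 0.1]
grip_width: 0.876
```

>>> play_rows(delta_pos=[[0,10,0],[0,20,0],[0,28,0],[0,33,0],[0,33,0]], roll=[0,0,0,0,0])

```text
clock: 30.98
eef_pos: [0.4581, -0.3598, 0.0308]
tool_rot: [[-0.149, -0.001, 0.989], [-0.989, 0.001, -0.149], [-0.001, -1.0, -0.001]]
ft_force: [1.2, 0.6, -0.3]
grip_width: 0.879
```

Run:
```python
from h import *
s=get_state();print(s['clock'],s['eef_pos'],s['grip_width'],s['ft_force'])
p,y=model('lower');print(go(p,.024,-.15))
save('scene','s8.png')
a=cv2.imread('pics/s8.png')[240:390,30:230];b=cv2.imread('pics/s8.png')[110:260,240:440]
cv2.imwrite('pics/c8.png',np.hstack([cv2.resize(a,(400,300)),cv2.resize(b,(400,300))]))
```

```text
30.9833 [ 0.45809008 -0.35981317  0.03084847] 0.8791600026552211 [ 1.18182879  0.61096103 -0.30744949]
(array([ 0.7,  6.8, -0.2]), np.float64(0.0))
```

View pics/c8.png

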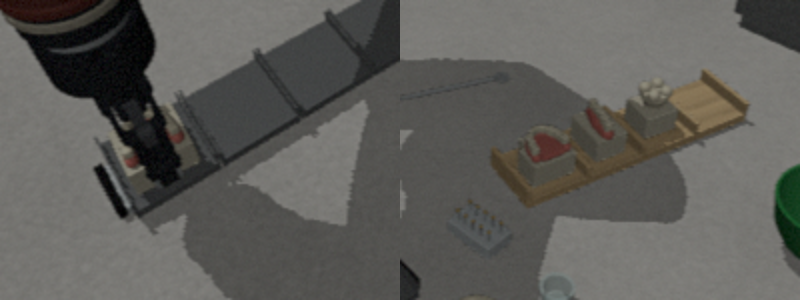

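Three models are in their stalls, and the gripper is centred over the lower model at (155,155). I'm grasping it.

>>> play_rows(delta_pos=[[0,2,0],[0,5,0],[0,5,0],[0,5,0],[0,5,0]], roll=[0,0,0,0,0], fingers=38)

```text
clock: 31.45
eef_pos: [0.4588, -0.3609, 0.0275]
tool_rot: [[-0.149, 0.001, 0.989], [-0.989, -0.001, -0.149], [0.001, -1.0, 0.001]]
ft_force: [0.8, -1.5, 3.6]
grip_width: 0.571
```

>>> play_rows(delta_pos=[[0,0,0],[0,0,0],[0,0,0],[0,0,0],[0,0,0]], roll=[0,0,0,0,0])

```text
clock: 31.87
eef_pos: [0.4588, -0.3609, 0.0274]
tool_rot: [[-0.149, 0.001, 0.989], [-0.989, -0.001, -0.149], [0.001, -1.0, 0.001]]
ft_force: [2.3, -1.3, 5.1]
grip_width: 0.576
```

>>> play_rows(delta_pos=[[0,-4,0],[0,-15,0],[0,-35,0],[0,-60,0],[0,-85,0]], roll=[0,0,0,0,0])

```text
clock: 32.28
eef_pos: [0.4576, -0.3594, 0.1125]
tool_rot: [[-0.149, -0.001, 0.989], [-0.989, 0.002, -0.149], [-0.002, -1.0, -0.002]]
ft_force: [-0.3, 0.1, -0.7]
grip_width: 0.571
```

>>> play_rows(delta_pos=[[0,-25,0],[0,-45,0],[0,-60,0],[0,-65,0],[0,-65,0]], roll=[0,0,0,0,0])

```text
clock: 32.7
eef_pos: [0.4586, -0.3607, 0.1783]
tool_rot: [[-0.149, 0.001, 0.989], [-0.989, -0.001, -0.149], [0.001, -1.0, 0.001]]
ft_force: [0.5, 0.4, -1.8]
grip_width: 0.57
```

Run:
```python
from h import *
s=get_state();print(s['clock'],s['eef_pos'],s['grip_width'],s['ft_force'])
p,y=stall(0);print(go(p,.175,y))
```

```text
32.7 [ 0.45864969 -0.36069528  0.17830332] 0.569511584793092 [ 0.47705908  0.37195678 -1.83394719]
(array([-706.8,    2.5,    1. ]), np.float64(8.8))
```

>>> play_rows(delta_pos=[[-15,0,0],[-45,0,0],[-83,0,0],[-121,0,0],[-159,0,0]], roll=[0,0,0,0,0])

```text
clock: 33.12
eef_pos: [0.4811, -0.2004, 0.1749]
tool_rot: [[-0.15, -0.002, 0.989], [-0.989, 0.002, -0.15], [-0.002, -1.0, -0.003]]
ft_force: [0.4, -0.3, -1.3]
grip_width: 0.57
```

>>> play_rows(delta_pos=[[-38,0,0],[-76,0,0],[-114,0,0],[-152,0,0],[-190,0,0]], roll=[0,0,0,0,0])

```text
clock: 33.53
eef_pos: [0.5091, -0.0125, 0.1752]
tool_rot: [[-0.149, -0.002, 0.989], [-0.989, 0.001, -0.149], [-0.001, -1.0, -0.002]]
ft_force: [0.9, 0.7, -0.9]
grip_width: 0.571
```

>>> play_rows(delta_pos=[[-38,0,0],[-76,0,0],[-114,0,0],[-152,0,0],[-190,0,0]], roll=[0,0,0,0,0])

```text
clock: 33.95
eef_pos: [0.5372, 0.1751, 0.1751]
tool_rot: [[-0.149, -0.003, 0.989], [-0.989, -0.0, -0.149], [0.0, -1.0, -0.003]]
ft_force: [0.7, 0.3, -1.6]
grip_width: 0.576
```

>>> play_rows(delta_pos=[[-38,0,0],[-74,0,0],[-106,0,0],[-130,0,0],[-142,0,0]], roll=[0,0,0,0,0])

```text
clock: 34.37
eef_pos: [0.5581, 0.3163, 0.1745]
tool_rot: [[-0.147, -0.003, 0.989], [-0.989, -0.0, -0.147], [0.001, -1.0, -0.003]]
ft_force: [0.5, -0.5, -1.2]
grip_width: 0.569
```

>>> play_rows(delta_pos=[[-8,0,1],[-16,1,1],[-22,2,1],[-25.8,2.5,1],[-25.8,2.5,1]], roll=[2,4,6,8.8,8.8])

```text
clock: 34.78
eef_pos: [0.5632, 0.3392, 0.1722]
tool_rot: [[-0.3, -0.003, 0.954], [-0.954, -0.001, -0.3], [0.002, -1.0, -0.003]]
ft_force: [-0.7, 0.3, -1.9]
grip_width: 0.571
```

Run:
```python
from h import *
s=get_state();print(s['clock'],s['eef_pos'],s['grip_width'],s['ft_force'])
p,y=stall(0);print(go(p,.0194,y))
```

```text
34.7833 [0.56321072 0.33921657 0.17221002] 0.5705132370035961 [-0.69449239  0.2886133  -1.86816574]
(array([  0.3, 152.8,   2.6]), np.float64(-0.0))
```

>>> play_rows(delta_pos=[[0,15,0],[0,40,0],[0,65,0],[0,85,0],[0,100,0]], roll=[0,0,0,0,0])

```text
clock: 35.2
eef_pos: [0.5626, 0.3378, 0.0708]
tool_rot: [[-0.297, -0.004, 0.955], [-0.955, -0.001, -0.297], [0.002, -1.0, -0.003]]
ft_force: [-0.0, -0.5, -2.6]
grip_width: 0.572
```

>>> play_rows(delta_pos=[[0,10,0],[0,20,0],[0,28,0],[0,34,0],[0,38,0]], roll=[0,0,0,0,0])

```text
clock: 35.62
eef_pos: [0.5648, 0.3384, 0.0359]
tool_rot: [[-0.299, 0.0, 0.954], [-0.954, 0.0, -0.299], [-0.0, -1.0, 0.0]]
ft_force: [0.5, -0.7, -1.9]
grip_width: 0.57
```

Run:
```python
from h import *
s=get_state();print(s['clock'],s['eef_pos'],s['grip_width'],s['ft_force'])
p,y=stall(0);print(go(p,.0194,y))
save('scene','s9.png')
a=cv2.imread('pics/s9.png')[110:260,240:440]
cv2.imwrite('pics/c9.png',cv2.resize(a,(600,450)))
```

```text
35.6167 [0.56482078 0.33844368 0.03593978] 0.5699177939634411 [ 0.46233787 -0.68374515 -1.93974594]
(array([ 0.3, 16.5,  0.4]), np.float64(0.0))
```

View pics/c9.png

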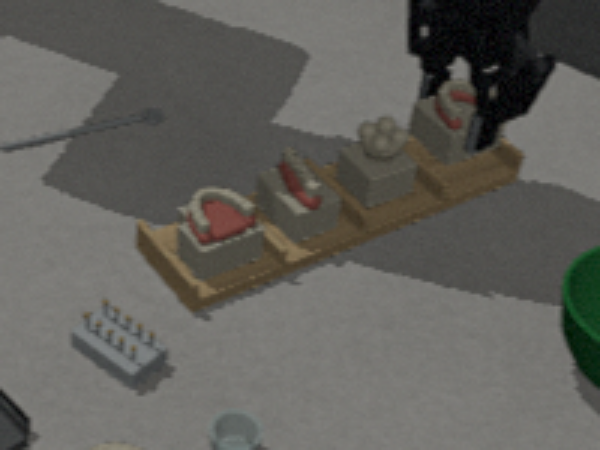

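The lower model hangs in the leftmost stall, at about (450,130). I'm lowering it.

>>> play_rows(delta_pos=[[0,4,0],[0,8,0],[0,11,0],[0,13,0],[0,15,0]], roll=[0,0,0,0,0])

```text
clock: 36.08
eef_pos: [0.5649, 0.3385, 0.0212]
tool_rot: [[-0.299, 0.0, 0.954], [-0.954, 0.0, -0.299], [-0.0, -1.0, 0.0]]
ft_force: [-0.3, -0.3, -1.5]
grip_width: 0.569
```

>>> play_rows(delta_pos=[[0,0.5,0],[0,1,0],[0,1.5,0],[0,1.5,0],[0,1.5,0]], roll=[0,0,0,0,0])

```text
clock: 36.5
eef_pos: [0.5649, 0.3385, 0.0199]
tool_rot: [[-0.299, 0.0, 0.954], [-0.954, 0.0, -0.299], [-0.0, -1.0, 0.0]]
ft_force: [-0.2, 0.1, -1.2]
grip_width: 0.576
```

>>> play_rows(delta_pos=[[0,0.5,0],[0,1,0],[0,1,0],[0,1,0],[0,1,0]], roll=[0,0,0,0,0])

```text
clock: 36.92
eef_pos: [0.565, 0.3385, 0.0195]
tool_rot: [[-0.299, 0.001, 0.954], [-0.954, 0.0, -0.299], [-0.0, -1.0, 0.0]]
ft_force: [-3.4, -1.3, 4.9]
grip_width: 0.57
```

>>> play_rows(delta_pos=[[0,0,0],[0,0,0],[0,0,0],[0,0,0],[0,0,0]], roll=[0,0,0,0,0], fingers=75)

```text
clock: 37.33
eef_pos: [0.5649, 0.3384, 0.0187]
tool_rot: [[-0.299, -0.0, 0.954], [-0.954, 0.0, -0.299], [-0.0, -1.0, -0.0]]
ft_force: [-0.1, 0.1, 0.7]
grip_width: 0.88
```

>>> play_rows(delta_pos=[[0,-5,0],[0,-15,0],[0,-40,0],[0,-75,0],[0,-110,0]], roll=[0,0,0,0,0])

```text
clock: 37.75
eef_pos: [0.5642, 0.3382, 0.1303]
tool_rot: [[-0.299, -0.001, 0.954], [-0.954, -0.0, -0.299], [0.001, -1.0, -0.001]]
ft_force: [-0.2, 0.1, -0.5]
grip_width: 0.878
```

>>> play_rows(delta_pos=[[0,-25,0],[0,-50,0],[0,-60,0],[0,-60,0],[0,-60,0]], roll=[0,0,0,0,0])

```text
clock: 38.17
eef_pos: [0.565, 0.3385, 0.1886]
tool_rot: [[-0.299, 0.0, 0.954], [-0.954, 0.0, -0.299], [-0.0, -1.0, 0.0]]
ft_force: [0.1, 0.4, -0.9]
grip_width: 0.876
```

>>> play_rows(delta_pos=[[38,0,4],[76,0,8],[114,0,12],[152,0,16],[190,0,20]], roll=[0,0,0,0,0])

```text
clock: 38.58
eef_pos: [0.5253, 0.1497, 0.1861]
tool_rot: [[-0.298, -0.004, 0.954], [-0.954, -0.0, -0.298], [0.001, -1.0, -0.003]]
ft_force: [1.2, -0.8, 1.4]
grip_width: 0.872
```

>>> play_rows(delta_pos=[[38,0,4],[76,0,8],[114,0,12],[152,0,16],[190,0,20]], roll=[0,0,0,0,0])

```text
clock: 39.0
eef_pos: [0.4878, -0.0374, 0.1864]
tool_rot: [[-0.299, -0.003, 0.954], [-0.954, 0.001, -0.299], [-0.0, -1.0, -0.003]]
ft_force: [1.6, -0.3, 0.8]
grip_width: 0.876
```

>>> play_rows(delta_pos=[[38,0,4],[76,0,8],[114,0,12],[145,0,16],[160,0,18]], roll=[0,0,0,0,0])

```text
clock: 39.42
eef_pos: [0.457, -0.197, 0.1862]
tool_rot: [[-0.302, -0.003, 0.953], [-0.953, 0.001, -0.302], [-0.001, -1.0, -0.003]]
ft_force: [0.2, 0.2, -0.1]
grip_width: 0.878
```

Run:
```python
from h import *
s=get_state();print(s['clock'],s['eef_pos'],s['grip_width'],s['ft_force'])
save('scene','s10.png');save('top','t10.png')
a=cv2.imread('pics/s10.png')[110:260,240:440];im=cv2.imread('pics/t10.png')
b=im[110:260,90:290].copy()
# expected base-top outlines, judged against the picture
sz=((.050,.054),(.044,.044),(.054,.040),(.050,.054))
b=cv2.resize(b,(800,600),interpolation=cv2.INTER_CUBIC)
for i,(x,y) in enumerate(sz):
    c,_=stall(i);q=np.array([list(c+rot(KY)@np.array([u*x/2,v*y/2]))+[.042] for u,v in((1,1),(1,-1),(-1,-1),(-1,1))])
    cv2.polylines(b,[((proj('top',q)-[90,110])*4+2).astype(np.int32)],True,(255,0,0),1)
cv2.imwrite('pics/c10.png',b);cv2.imwrite('pics/c11.png',cv2.resize(a,(600,450)))
```

```text
39.4167 [ 0.45703634 -0.19695508  0.18624085] 0.8777752683501864 [ 0.20561957  0.17606232 -0.07625499]
```

View pics/c10.png

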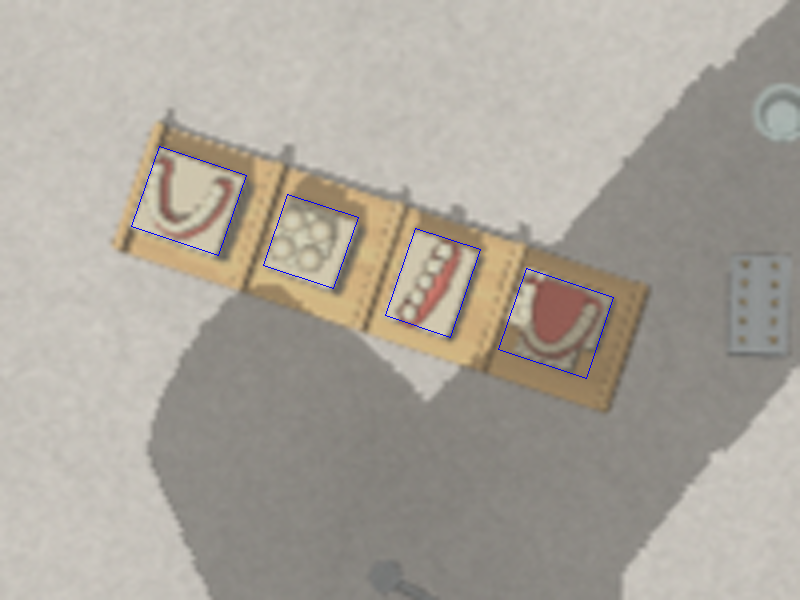

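View pics/c11.png

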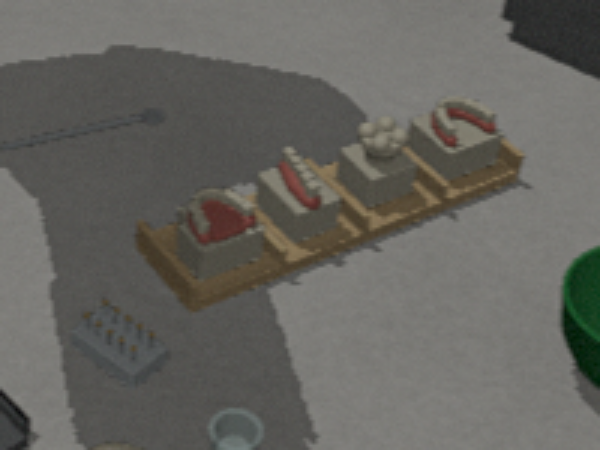

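Run:
```python
from h import *
f=lambda u,v,z:np.round(rot(-KY)@(ray('top',(90+(u-1.5)/4,110+(v-1.5)/4),z)[:2]-KC)*1000,1)
for p in((265,228),(385,268),(505,308)):print('div',f(*p,.028))
for p in((608,410),(650,285),(118,248),(160,122)):print('corner',f(*p,.028))
print('floor edges near',f(320,316,.012),f(430,351,.012))
```

```text
div [-0.5 69.8]
div [-0.4 -5.7]
div [ -0.3 -80.9]
corner [ -38.  -157.9]
corner [  39.7 -157.7]
corner [-39.4 149. ]
corner [ 39.5 150.2]
floor edges near [-39.3  25.4] [-38.2 -44.1]
```

```bash
python3 -c "
from plant import *
print(finish_job())"
```

```text
the job is handed in; nothing more can be done
None
```

I moved all four models into the plywood rack in reverse order and handed the job in at about 39.5 s of the 112 s allowed. From the left, the stalls now hold lower, molar, half and upper.

- **Setting down:** each model was lowered until the wrist felt contact, at the height I had predicted for the stall floor, and then released. Contact was about 5–9 N, except for the upper model, where I pushed about 1 mm further and the wrist force reached about 20 N up and 12 N sideways. That is well under the 120 N limit.
- **Last pictures:** all four stand upright and square with their teeth up, and the arm is clear of everything.
- **Disagreement:** re-measuring the dividers put the rack centre 4–6 mm to the right of my first estimate. The models therefore probably stand about 5 mm left of their stall centres. That is within the 15 mm tolerance and leaves about 3 mm to the dividers for the widest models, so I left them. In x they looked centred within about 2 mm.

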